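# Close the roller pump and hold its hand crank down on the splined clutch

## Task

The roller pump is due for its hand-crank check: swing its clear cover shut, then take the hand crank out of the accessory tray, pass its socket through the hole in the cover onto the splined coupling, turning it until the splines mesh, and slide it fully home. Push it down as far as the clutch spring lets it go and finish like that, with the crank still gripped and held down, the cover still shut. Leave the other things on the bench and in the tray where they are.

Things in the scene. Friction and masses are not known exactly. Their poses are not given: they have to be found in the camera images.
- cover (a joint): the pump's clear cover: 0 rad when shut (level), 1.0 to 1.5 rad at the start (nearly upright), at most 1.75. A stiff friction hinge along its far edge keeps it wherever it is left, it does not fall shut; 1 to 2 N at the free edge moves it. Closing swings the free edge towards the robot and down: push the outer face
- cover_hinge (a point): middle of the cover's hinge line, on the far side of the pump, 158 mm above the table; the frame turns with the cover, y along the hinge. The cover, 150 mm wide (y), 4 mm thick (z from 0 to +4 mm here), runs from 5 to 160 mm along this frame's -x; z is the outer (upper) face's normal. A 59 mm hole in it is centred 80 mm along -x
- cover_edge (a point): middle of the cover's free edge, 160 mm from the hinge, frame as the cover_hinge; a black finger tab 50 mm long (y), 12 mm wide and 10 mm high stands on the outer face there, its centre 6 mm inside the edge
- pump: the roller pump, fixed: a cream console 290 x 250 mm, deck 105 mm high. Origin on the table under the upright rotor axis; x axis from front panel (160 mm before the axis) to back (130 mm behind it). Hinge line 80 mm behind the axis. On the deck a round raceway, outer radius 73 mm, top 155 mm high, and in it the rotor. Shut cover: top face 162 mm high, tab 172 mm, hole centred on the axis
- coupling (a point): steel splined clutch coupling, upright in the middle of the rotor: this point is the centre of its shoulder (45 mm across), 126 mm above the table when up; the crank's mouth rests on it when home. Above it rise six equal radial splines, 20 mm tall, 4.6 mm wide, 28 mm across, and a round core 17.6 mm across with a tapered nose, 28 mm tall. One spline points along this frame's x, the rest every 60 degrees
- rotor (a joint): angle of the rotor and coupling about the pump's upright axis; 0 puts one spline and the line of the two white rollers along the pump's x axis, so the rollers show how the splines lie. Held by the motor's gearing: it resists turning with 0.8 N m
- clutch (a joint): how far the coupling is pushed down: 0 when up, 0.010 m at its stop. Its spring needs about 8 N to start (more than the crank's weight) and 15 N at the stop, and lifts it again when let go
- crank_grip (a point): middle of the hand crank's hub, the block to grip: 24 mm across its two flats (along y), 30 mm along x, 38 mm tall (19 mm above and below here). Frame of the crank: z up, x along its arm. Under the hub the arm, 14 mm thick, 18 mm wide, runs from x = -16 to +78 mm. Below the arm a steel stem reaches down to the mouth, 103 mm under this point. About 0.3 kg
- crank_handle (a point): middle of the upright black handle, 22 mm across and 52 mm tall, at the end of the crank's arm, 70 mm from the hub's axis along the crank's x and 11 mm above the hub's middle
- crank_mouth (a point): centre of the open lower end of the crank's stem: 40 mm outside, 32 mm bore, 34 mm deep. In the bore six teeth at 30, 90, 150 ... degrees from the crank's x axis leave six gaps, one straight below the arm, the rest every 60 degrees: the splines mesh when the arm is in line with any spline, within about 7 degrees. At the start it is 14 mm above the table in a well
- tray: fixed tan accessory tray, 190 (x) x 270 (y) x 64 mm, filled with black foam; origin under its centre. Two round wells 42 mm wide and 50 mm deep at y = -65 and +65 mm hold the crank and the key, either way round; both stand upright
- key_mid (a point): bystander: T-handled key, the tool in the other well, with an 80 mm cross bar and no arm or upright handle
- adapter_a_mid (a point): bystander: test adapter, 14 mm round, standing in a small hole of the tray, 14 mm of it showing
- adapter_b_mid (a point): bystander: the other test adapter, alike
- bottle_mid (a point): bystander: bottle, 60 mm wide, 150 mm tall, near the back of the bench; its centre
- minibox_mid (a point): bystander: small blue tester box 75 x 115 x 34 mm; its centre
- driver_mid (a point): bystander: screwdriver lying on the bench
- cup_mid (a point): bystander: grey cup, 70 mm wide, 60 mm tall; its centre
Not all that is in view belongs to the job. What is shaped like the part that bears crank_grip but green or red is not meant.

How it is judged:
By the outcome, as a careful person would: the job done as asked, in the order asked, and still so for the second after the job is handed in, while the arm keeps its last pose, push and grip.
It also fails if it takes over 61 s, if anything falls off the work surface, if the arm or the gripper's body presses on something with over 40 N, if the wrist force passes 120 N, or if a joint passes its speed limit or range.

## Robot

A 6-joint arm with a two-finger parallel gripper is mounted at the origin on the work surface. World frame = base frame: x ahead of the robot, y to its left, z up, the work surface at z = 0. Lengths are in m, angles in rad, forces in N, time in s.
With the tool pointing down it reaches from about 0.375 to 0.9 m from the base axis. Payload 3.1 kg.
Tool frame: the origin (TCP) lies midway between the tips of the shut fingers; the grasp point (between the pads) lies 19 mm behind it (manip.grasp_offset is the distance from the TCP to the grasp point, in m); z points along the fingers, y is the line along which they close (so a half turn about z gives the same grasp; the last joint's range is limited). The gripper opens to 85 mm and grips with 20 to 120 N. Pads are 22 mm wide; open, the fingers measure 114 mm over their backs; the gripper's body (76 mm by 85 mm) begins 54 mm behind the grasp point. The pads swing forward as they close: fully open they stand 13 mm farther back than shut.
Start: joints at [-1.377, 0.527, 1.433, -0, 1.181, -0.178], TCP at [0.228, -0.582, 0.231] pointing down, gripper open.
Joint ranges: [-3.08, 3.08], [-0.75, 2.2], [0.22, 2.44], [-1.43, 4.57], [0, 2.65], [-2.85, 2.85]. Speed limits (rad/s): [2.79, 2.79, 3.14, 3.14, 3.14, 3.14].

## Interface

Orientations are given as a unit quaternion [x, y, z, w].
In Python, from station import sensors, cams, order, manip gives the robot as it stands.
- The arm moves only by the tool move_arm, never from a script. Its argument "targets" is a list of rows, each an object of numbers: "dx", "dy", "dz": the shift along the world's x, y, z normalised to -1 to 1, where 1 is 25 mm; "rx", "ry", "rz": the turn, a rotation vector about the world's x, y, z normalised to -1 to 1, where 1 is 30 degrees. A call has exactly 10 rows; each row shifts and turns the commanded pose from where the row before left it; what a row does not reach is not made up. A row lasts 1/8 s, in which the tool goes at most 62.5 mm and 10.7 degrees, less where a joint would pass 70% of its speed; a pose out of reach is approached as far as the arm can. A call with a number of a shift or a turn outside -1 to 1 is refused whole. A call with a gripper value outside its range is refused whole. "claw" is the opening in per cent of the stroke, from 0 (shut) to 100 (fully open), set as the call begins (left out, the last holds). The fingers move at their own pace and stop on an object; "newtons" is the grip in N (left out, the last holds). Time passes only in rows, so rows that do not move let the fingers close, or fill a call up. It gives the time, the measured TCP pose, the force, the opening and the grip force at its end, in the units of the state.
- sensors.sense(): the state, without advancing time (a new reading comes with each control period).
- cams.snapshot(name): name is "scene" or "top"; returns the picture (384x512x3 uint8, red, green, blue); there is no depth.
- cams.camera_model(name): a dict with "fx", "fy", "cx", "cy" (pixels), "distortion" ([k1, k2, p1, p2, k3] as OpenCV has them; the pictures are not rectified), "extrinsics" (4x4, takes a point from world to camera coordinates). Camera axes: x right, y down, z forward; pixel columns grow to the right and rows downward; lengths in m; the calibration is good to about 2 mm. A picture is of the moment at which its call begins. camera_model takes no time and is no camera call.
- order.sign_off(): hands the job in; it is judged then, once.
The state is a dict: "t": time; "q": joint angles; "qd": joint speeds; "tau": joint torques, N m; "tcp_pos": TCP position; "tool_rot": TCP orientation; "force": force on the tool from outside, world axes, zero at the start; "ft_torque": the same for the moment, N m; "finger_gap": opening from 0.0 (shut) to 1.0 (fully open); "gripper_force": force on a finger pad.
Only numpy, scipy, OpenCV 4.12 (cv2) and the standard library are available. Lean on these libraries where they do the work, as an engineer would, in place of code of your own. Each camera call takes 0.05 s, during which the arm holds its last target. There are 200 camera calls.

## Working session

There is one attempt and no reset: what is moved stays moved. The work goes in short steps, Python scripts to look and compute and a tool call to move; the robot and the scene stay as the last step left them, time stands still between calls to the robot, and variables do not carry over. Pictures are saved under pics/ and viewed, at most 10 in all, crops included, and the job is handed in when it is done.

Besides the shell and the picture viewer there is one more tool, called as name(argument=value, ...), one argument or row to a line, values as JSON. move_arm: Moves the arm, as the interface text tells. Scaled input: -1 to 1 covers 25 mm each way for a shift and 30 degrees each way for a turn. Its arguments: {"type":"object","properties":{"targets":{"type":"array"},"claw":{"type":"number"},"newtons":{"type":"number"}},"required":["targets"]}

```bash
mkdir -p pics
python3 - <<'E'
from station import sensors,cams
import cv2
for n in("scene","top"):
    cv2.imwrite(f"pics/{n}0.png",cv2.resize(cams.snapshot(n)[:,:,::-1],(800,600),interpolation=cv2.INTER_CUBIC))
    m=cams.camera_model(n);print({k:(v.tolist() if hasattr(v,'tolist') else v) for k,v in m.items()})
print(sensors.sense())
E
```

```text
{'fx': 481.8522505967365, 'fy': 481.8522505967365, 'cx': 252.80281427749014, 'cy': 188.7472284051458, 'distortion': [-0.13546782210023667, 0.0, 0.0, 0.0, 0.0], 'extrinsics': [[-0.22447483234687446, 0.9744062276100678, 0.011981370437460732, 0.1213203121830027], [0.8173803295819101, 0.19496639516839395, -0.5421046961313004, -0.29663499076243816], [-0.5305661565303713, -0.11189552426151231, -0.8402255323392827, 1.8618014366551112], [0.0, 0.0, 0.0, 1.0]]}
{'fx': 347.5143203962158, 'fy': 347.5143203962158, 'cx': 260.9891480822268, 'cy': 191.59328876921353, 'distortion': [0.020982281012686774, 0.0, 0.0, 0.0, 0.0], 'extrinsics': [[0.02067020969920143, -0.9997644162065444, 0.006622274396171964, -0.02792470372034555], [-0.9802192039617316, -0.02156925807108818, -0.19673606504881636, 0.5030989623263278], [0.19683255476577127, -0.002424704817077054, -0.9804341212906298, 1.0390952077267188], [0.0, 0.0, 0.0, 1.0]]}
{'t': 0.1, 'q': array([-1.37648744e+00,  5.28411497e-01,  1.43381118e+00, -1.04407772e-05,
        1.18143725e+00, -1.78476738e-01]), 'qd': array([-1.22823236e-05, -1.48825378e-03, -2.76933322e-03, -1.68871979e-03,
        1.29381552e-03, -7.18520012e-04]), 'tau': array([-4.30803766e-04, -4.43304849e+01, -1.78586447e+01, -2.39174879e-04,
        3.92895468e-03, -1.14466721e-05]), 'tcp_pos': array([ 0.22753765, -0.58138406,  0.2303962 ]), 'tool_rot': array([ 9.82678201e-01,  1.85317254e-01, -1.30097290e-05, -1.03356799e-03]), 'force': array([-0.08947334, -0.41433346,  0.55987884]), 'ft_torque': array([ 0.03500973, -0.00336527,  0.01537509]), 'gripper_force': 0.0, 'finger_gap': 0.998343377337789}
```

View pics/scene0.png

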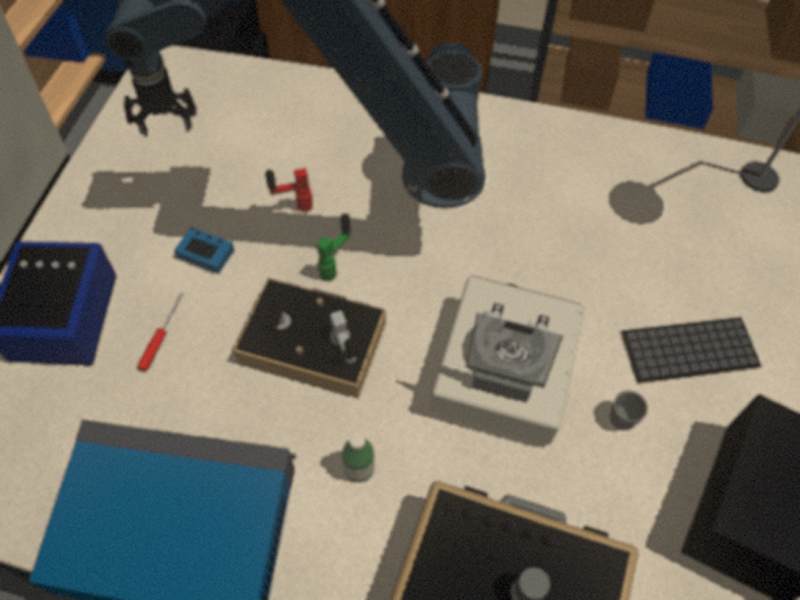

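View pics/top0.png

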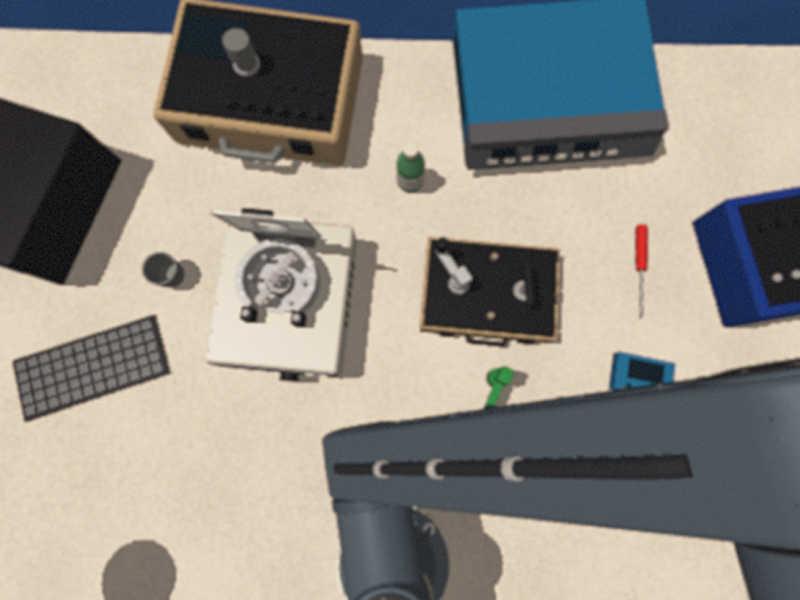

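```bash
cat > h.py <<'E'
import numpy as np,cv2
from scipy.optimize import least_squares
from scipy.spatial.transform import Rotation as R
from station import sensors,cams
M={n:cams.camera_model(n) for n in("scene","top")}
def K(m): return np.array([[m["fx"],0,m["cx"]],[0,m["fy"],m["cy"]],[0,0,1]])
def proj(n,P):
    m=M[n];E=np.array(m["extrinsics"]);rv=cv2.Rodrigues(E[:3,:3])[0]
    return cv2.projectPoints(np.array(P,float).reshape(-1,1,3),rv,E[:3,3],K(m),np.array(m["distortion"]))[0].reshape(-1,2)
def atz(n,uv,z):
    m=M[n];E=np.array(m["extrinsics"])
    u=cv2.undistortPoints(np.array(uv,float).reshape(-1,1,2),K(m),np.array(m["distortion"])).reshape(-1,2)
    d=np.c_[u,np.ones(len(u))]@E[:3,:3];c=-E[:3,:3].T@E[:3,3]
    return c+d*((z-c[2])/d[:,2])[:,None]
def crop(img,x0,y0,w,h,s,f):
    c=cv2.resize(img[y0:y0+h,x0:x0+w],None,fx=s,fy=s,interpolation=cv2.INTER_CUBIC)[:,:,::-1].copy()
    for k in range((-x0)%10,w,10):
        cv2.line(c,(k*s,0),(k*s,4),(0,0,255),1);cv2.putText(c,str(x0+k),(k*s,14),0,.3,(0,0,255),1) if (x0+k)%20==0 else 0
    for k in range((-y0)%10,h,10):
        cv2.line(c,(0,k*s),(4,k*s),(0,0,255),1);cv2.putText(c,str(y0+k),(5,k*s+4),0,.3,(0,0,255),1) if (y0+k)%20==0 else 0
    return c
E
python3 - <<'E'
from h import *
s=cams.snapshot("scene");t=cams.snapshot("top")
cv2.imwrite("pics/pumps.png",np.hstack([crop(s,272,170,110,115,3,0),crop(t,128,125,110,115,3,0)]) if 0 else np.hstack([crop(s,275,172,100,112,4,0),crop(t,130,128,100,112,4,0)]))
cv2.imwrite("pics/tray.png",np.hstack([crop(s,148,172,100,85,4,0),crop(t,265,148,100,85,4,0)]))
E
```

```text
(no output)
```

View pics/pumps.png

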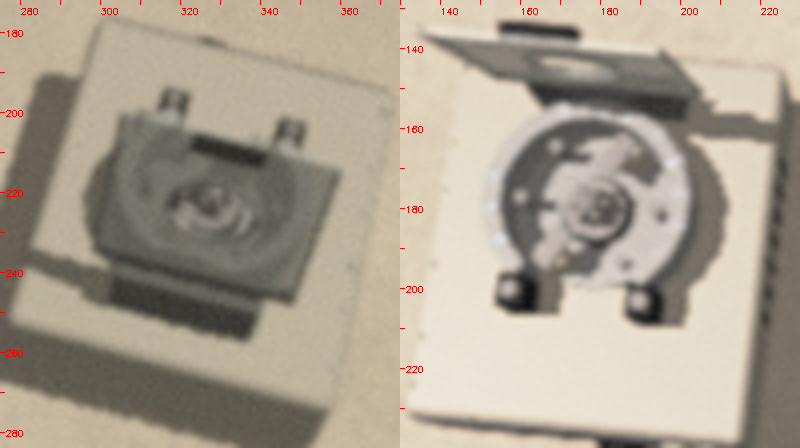

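View pics/tray.png

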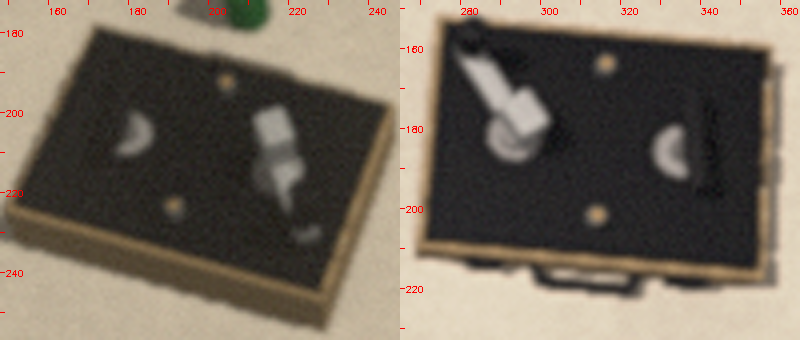

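Run:
```python
from h import *
S=lambda L:[(275+a/4,172+b/4) for a,b in L]
T=lambda L:[(130+(a-400)/4,128+b/4) for a,b in L]
dt=atz("top",T([(405,412),(740,438),(780,70)]),.105)
ds=atz("scene",S([(390,93),(100,20),(10,322),(330,408)]),.105)
print("top FL,FR,BR",dt.round(4).tolist());print("scene FL,FR,BR,BL",ds.round(4).tolist())
loc=np.array([[-.16,.125],[-.16,-.125],[.13,-.125],[.13,.125]])
def tf(p,l): c,s=np.cos(p[2]),np.sin(p[2]); return l@np.array([[c,s],[-s,c]])+p[:2]
f=lambda p,use:np.concatenate([((tf(p,loc[:3])-dt[:,:2]).ravel() if 't' in use else []),((tf(p,loc)-ds[:,:2]).ravel() if 's' in use else [])])
for u in('t','s','ts'):
    r=least_squares(f,[.6,.3,0],args=(u,));print(u,r.x.round(4),np.abs(r.fun).max().round(4))
print("axis from raceway",atz("top",T([(588,197)]),.155),"nose",atz("top",T([(600,207)]),.15))
ro=atz("top",T([(625,155),(550,245)]),.14);print("rollers",ro, np.degrees(np.arctan2(*(ro[0]-ro[1])[[1,0]])))
T2=lambda L:[(265+(a-400)/4,148+b/4) for a,b in L]
S2=lambda L:[(148+a/4,172+b/4) for a,b in L]
print("hub",atz("top",T2([(525,112)]),.136),atz("scene",S2([(272,125)]),.136))
print("handle",atz("top",T2([(462,30)]),.154))
print("armend",atz("top",T2([(470,60)]),.098))
tr=atz("top",T2([(440,20),(770,48),(762,270),(420,242)]),.064)
trs=atz("scene",S2([(95,28),(395,103),(325,293),(5,210)]),.064)
print("tray",tr.round(3).tolist(),trs.round(3).tolist(),tr.mean(0),trs.mean(0))
print(np.degrees(np.arctan2(*(tr[0]-tr[3])[[1,0]])))
# cover: free edge & bottom corners
print("edge pts top raw",T([(415,32),(665,50),(695,120),(540,88)]))
```

```text
top FL,FR,BR [[0.3681, 0.3555, 0.105], [0.3543, 0.1131, 0.105], [0.6335, 0.0957, 0.105]]
scene FL,FR,BR,BL [[0.3734, 0.3551, 0.105], [0.3582, 0.1148, 0.105], [0.6404, 0.0968, 0.105], [0.6556, 0.3381, 0.105]]
t [ 0.5178  0.2258 -0.0618] 0.0063
s [ 0.5219  0.2253 -0.0624] 0.0049
ts [ 0.5201  0.2254 -0.0634] 0.0085
axis from raceway [[0.5188244  0.22253488 0.155     ]] nose [[0.51288575 0.21474834 0.15      ]]
rollers [[0.55433127 0.20159118 0.14      ]
 [0.48647914 0.25092169 0.14      ]] -36.01826281928517
hub [[ 0.53484746 -0.11858452  0.136     ]] [[ 0.53581189 -0.11858483  0.136     ]]
handle [[ 0.59030722 -0.07109849  0.154     ]]
armend [[ 0.58416281 -0.08070654  0.098     ]]
tray [[0.626, -0.059, 0.064], [0.609, -0.319, 0.064], [0.433, -0.307, 0.064], [0.449, -0.046, 0.064]] [[0.438, -0.303, 0.064], [0.451, -0.042, 0.064], [0.631, -0.054, 0.064], [0.62, -0.319, 0.064]] [ 0.52913986 -0.18272297  0.064     ] [ 0.53497782 -0.17957931  0.064     ]
-4.200316171324788
edge pts top raw [(133.75, 136.0), (196.25, 140.5), (203.75, 158.0), (165.0, 150.0)]
```

```bash
cat >> h.py <<'E'
def w(p,L):
    L=np.array(L,float);c,s=np.cos(p[2]),np.sin(p[2])
    return np.c_[L[:,:2]@np.array([[c,s],[-s,c]])+p[:2],L[:,2]]
def cov(p,th,r,y,n=.004):
    return w(p,[[.08-r*np.cos(th)+n*np.sin(th),y,.158+r*np.sin(th)+n*np.cos(th)]])[0]
def circ(r,z): 
    a=np.linspace(0,2*np.pi,60);return np.c_[r*np.cos(a),r*np.sin(a),0*a+z]
E
python3 - <<'E'
from h import *
S=lambda L:np.array([(275+a/4,172+b/4) for a,b in L])
T=lambda L:np.array([(130+(a-400)/4,128+b/4) for a,b in L])
p=np.array([.5195,.2245,-.0625])
ps=S([(122,115),(340,172),(293,301)]);pt=T([(413,32),(665,50)])
g=lambda th:np.concatenate([(proj("scene",[cov(p,th[0],.16,-.075),cov(p,th[0],.16,.075),cov(p,th[0],.005,.075)])-ps).ravel(),(proj("top",[cov(p,th[0],.16,.075),cov(p,th[0],.16,-.075)])-pt).ravel()])
r=least_squares(g,[1.2]);print(r.x,r.fun.round(1));th=r.x[0]
out=[]
for n,x0,y0 in(("scene",275,172),("top",130,128)):
    img=cams.snapshot(n);c=crop(img,x0,y0,100,112,4,0)
    def pl(P,col,closed=True):
        q=((proj(n,P)-[x0,y0]+.5)*4*8).astype(np.int32);cv2.polylines(c,[q],closed,col,1,cv2.LINE_AA,3)
    pl(w(p,[[-.16,.125,.105],[-.16,-.125,.105],[.13,-.125,.105],[.13,.125,.105]]),(0,255,0))
    pl(w(p,circ(.073,.155)),(255,0,0));pl(w(p,circ(.0225,.126)),(0,0,255));pl(w(p,circ(.0088,.15)),(0,255,255))
    pl([cov(p,th,a,b) for a,b in((.005,.075),(.16,.075),(.16,-.075),(.005,-.075))],(255,0,255))
    out.append(c)
cv2.imwrite("pics/ov.png",np.hstack(out))
E
```

```text
[1.41418537] [-0.4 -1.   0.6 -1.1  0.1  0.3 -0.3 -1.1 -1.4 -0.5]
```

View pics/ov.png

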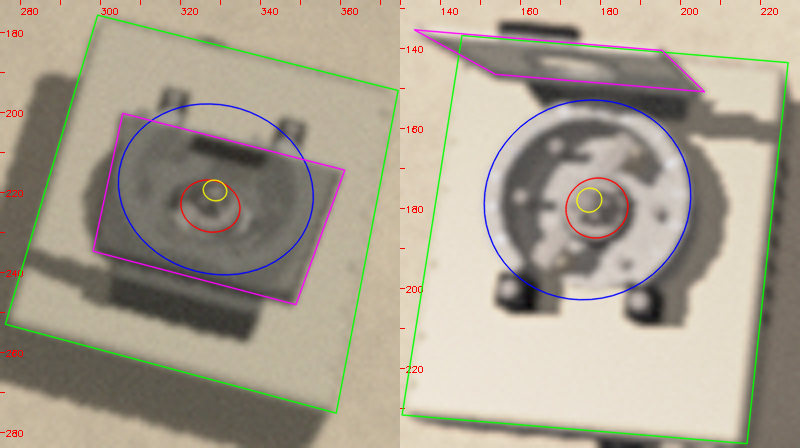

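move_arm(
  targets=[
    {"dz": 1},
    {"dz": 1},
    {"dz": 1},
    {"dz": 1,"dy": 1},
    {"dz": 1,"dy": 1,"dx": 0.5},
    {"dz": 1,"dy": 1,"dx": 0.5},
    {"dy": 1,"dx": 0.5},
    {"dy": 1,"dx": 0.5},
    {"dy": 1,"dx": 0.5},
    {"dy": 1,"dx": 0.5},
  ],
  claw=0,
  newtons=40,
)

```text
schema error: expected keys dx, dy, dz, rx, ry, rz
```

move_arm(
  targets=[
    {"dx": 0,"dy": 0,"dz": 1,"rx": 0,"ry": 0,"rz": 0},
    {"dx": 0,"dy": 0.5,"dz": 1,"rx": 0,"ry": 0,"rz": 0},
    {"dx": 0.5,"dy": 1,"dz": 1,"rx": 0,"ry": 0,"rz": 0},
    {"dx": 0.5,"dy": 1,"dz": 1,"rx": 0,"ry": 0,"rz": 0},
    {"dx": 0.6,"dy": 1,"dz": 1,"rx": 0,"ry": 0,"rz": 0},
    {"dx": 0.6,"dy": 1,"dz": 1,"rx": 0,"ry": 0,"rz": 0},
    {"dx": 0.6,"dy": 1,"dz": 0,"rx": 0,"ry": 0,"rz": 0},
    {"dx": 0.6,"dy": 1,"dz": 0,"rx": 0,"ry": 0,"rz": 0},
    {"dx": 0.6,"dy": 1,"dz": 0,"rx": 0,"ry": 0,"rz": 0},
    {"dx": 0.6,"dy": 1,"dz": 0,"rx": 0,"ry": 0,"rz": 0},
  ],
  claw=0,
  newtons=40,
)

```text
t: 1.55
tcp_pos: [0.343, -0.3686, 0.3814]
tool_rot: [0.983, 0.185, 0.0, 0.0]
force: [0.6, 0.1, 0.8]
finger_gap: -0.005
gripper_force: 0.0
```

move_arm(
  targets=[
    {"dx": 0.6,"dy": 1,"dz": 0,"rx": 0,"ry": 0,"rz": 0},
    {"dx": 0.6,"dy": 1,"dz": 0,"rx": 0,"ry": 0,"rz": 0},
    {"dx": 0.6,"dy": 1,"dz": 0,"rx": 0,"ry": 0,"rz": 0},
    {"dx": 0.6,"dy": 1,"dz": 0,"rx": 0,"ry": 0,"rz": 0},
    {"dx": 0.6,"dy": 1,"dz": 0,"rx": 0,"ry": 0,"rz": 0},
    {"dx": 0.6,"dy": 1,"dz": 0,"rx": 0,"ry": 0,"rz": 0},
    {"dx": 0.6,"dy": 1,"dz": 0,"rx": 0,"ry": 0,"rz": 0},
    {"dx": 0.6,"dy": 1,"dz": 0,"rx": 0,"ry": 0,"rz": 0},
    {"dx": 0.6,"dy": 1,"dz": 0,"rx": 0,"ry": 0,"rz": 0},
    {"dx": 0.6,"dy": 1,"dz": 0,"rx": 0,"ry": 0,"rz": 0},
  ],
)

```text
t: 2.8
tcp_pos: [0.493, -0.1186, 0.3813]
tool_rot: [0.983, 0.185, 0.0, 0.0]
force: [-0.4, -1.2, -0.1]
finger_gap: -0.0
gripper_force: 0.0
```

move_arm(
  targets=[
    {"dx": 0.7,"dy": 1,"dz": 0,"rx": 0,"ry": 0,"rz": 0},
    {"dx": 0.7,"dy": 1,"dz": 0,"rx": 0,"ry": 0,"rz": 0},
    {"dx": 0.7,"dy": 1,"dz": 0,"rx": 0,"ry": 0,"rz": 0},
    {"dx": 0.7,"dy": 1,"dz": 0,"rx": 0,"ry": 0,"rz": 0},
    {"dx": 0.7,"dy": 1,"dz": 0,"rx": 0,"ry": 0,"rz": 0},
    {"dx": 0.7,"dy": 1,"dz": 0,"rx": 0,"ry": 0,"rz": 0},
    {"dx": 0.7,"dy": 1,"dz": 0,"rx": 0,"ry": 0,"rz": 0},
    {"dx": 0.6,"dy": 1,"dz": 0,"rx": 0,"ry": 0,"rz": 0},
    {"dx": 0.6,"dy": 1,"dz": 0,"rx": 0,"ry": 0,"rz": 0},
    {"dx": 0.6,"dy": 1,"dz": 0,"rx": 0,"ry": 0,"rz": 0},
  ],
)

```text
t: 4.05
tcp_pos: [0.6605, 0.1313, 0.381]
tool_rot: [0.983, 0.185, -0.0, -0.0]
force: [-0.1, 0.3, -0.4]
finger_gap: 0.003
gripper_force: 0.0
```

move_arm(
  targets=[
    {"dx": 0,"dy": 1,"dz": 0,"rx": 0,"ry": 0,"rz": 0},
    {"dx": 0,"dy": 0.5,"dz": -1,"rx": 0,"ry": 0,"rz": 0},
    {"dx": 0,"dy": 0,"dz": -1,"rx": 0,"ry": 0,"rz": 0},
    {"dx": 0,"dy": 0,"dz": -1,"rx": 0,"ry": 0,"rz": 0},
    {"dx": 0,"dy": 0,"dz": -1,"rx": 0,"ry": 0,"rz": 0},
    {"dx": -0.6,"dy": 0,"dz": 0,"rx": 0,"ry": 0,"rz": 0},
    {"dx": -0.8,"dy": 0,"dz": 0,"rx": 0,"ry": 0,"rz": 0},
    {"dx": -0.8,"dy": 0,"dz": 0,"rx": 0,"ry": 0,"rz": 0},
    {"dx": -0.6,"dy": 0,"dz": 0,"rx": 0,"ry": 0,"rz": 0},
    {"dx": -0.6,"dy": 0,"dz": 0,"rx": 0,"ry": 0,"rz": 0},
  ],
)

```text
t: 5.3
tcp_pos: [0.5746, 0.1683, 0.2817]
tool_rot: [0.983, 0.185, 0.001, 0.0]
force: [2.2, -0.2, -0.7]
finger_gap: 0.002
gripper_force: 0.7
```

move_arm(
  targets=[
    {"dx": -0.55,"dy": 0,"dz": -0.3,"rx": 0,"ry": 0,"rz": 0},
    {"dx": -0.55,"dy": 0,"dz": -0.3,"rx": 0,"ry": 0,"rz": 0},
    {"dx": -0.4,"dy": 0,"dz": -0.35,"rx": 0,"ry": 0,"rz": 0},
    {"dx": -0.4,"dy": 0,"dz": -0.35,"rx": 0,"ry": 0,"rz": 0},
    {"dx": -0.35,"dy": 0,"dz": -0.35,"rx": 0,"ry": 0,"rz": 0},
    {"dx": -0.35,"dy": 0,"dz": -0.35,"rx": 0,"ry": 0,"rz": 0},
    {"dx": -0.24,"dy": 0,"dz": -0.42,"rx": 0,"ry": 0,"rz": 0},
    {"dx": -0.24,"dy": 0,"dz": -0.42,"rx": 0,"ry": 0,"rz": 0},
    {"dx": -0.15,"dy": 0,"dz": -0.47,"rx": 0,"ry": 0,"rz": 0},
    {"dx": -0.15,"dy": 0,"dz": -0.47,"rx": 0,"ry": 0,"rz": 0},
  ],
)

```text
t: 6.55
tcp_pos: [0.4903, 0.1679, 0.1859]
tool_rot: [0.983, 0.185, -0.0, -0.0]
force: [0.3, 0.9, 1.4]
finger_gap: -0.003
gripper_force: 0.4
```

move_arm(
  targets=[
    {"dx": -0.1,"dy": 0,"dz": -0.3,"rx": 0,"ry": 0,"rz": 0},
    {"dx": -0.1,"dy": 0,"dz": -0.3,"rx": 0,"ry": 0,"rz": 0},
    {"dx": 0,"dy": 0,"dz": -0.16,"rx": 0,"ry": 0,"rz": 0},
    {"dx": 0,"dy": 0,"dz": -0.1,"rx": 0,"ry": 0,"rz": 0},
    {"dx": 0,"dy": 0,"dz": -0.08,"rx": 0,"ry": 0,"rz": 0},
    {"dx": 0,"dy": 0,"dz": -0.04,"rx": 0,"ry": 0,"rz": 0},
    {"dx": 0,"dy": 0,"dz": -0.04,"rx": 0,"ry": 0,"rz": 0},
    {"dx": 0,"dy": 0,"dz": 0,"rx": 0,"ry": 0,"rz": 0},
    {"dx": 0,"dy": 0,"dz": 0,"rx": 0,"ry": 0,"rz": 0},
    {"dx": 0,"dy": 0,"dz": 0,"rx": 0,"ry": 0,"rz": 0},
  ],
)

```text
t: 7.8
tcp_pos: [0.4857, 0.168, 0.162]
tool_rot: [0.983, 0.185, 0.0, 0.0]
force: [-1.4, -0.1, 5.9]
finger_gap: -0.001
gripper_force: 2.7
```

move_arm(
  targets=[
    {"dx": 0,"dy": 0,"dz": 0.6,"rx": 0,"ry": 0,"rz": 0},
    {"dx": 0,"dy": 0,"dz": 1,"rx": 0,"ry": 0,"rz": 0},
    {"dx": 0,"dy": 0,"dz": 1,"rx": 0,"ry": 0,"rz": 0},
    {"dx": 0,"dy": -1,"dz": 1,"rx": 0,"ry": 0,"rz": 0.31},
    {"dx": 0.25,"dy": -1,"dz": 0.4,"rx": 0,"ry": 0,"rz": 0.31},
    {"dx": 0.25,"dy": -1,"dz": 0,"rx": 0,"ry": 0,"rz": 0},
    {"dx": 0.25,"dy": -1,"dz": 0,"rx": 0,"ry": 0,"rz": 0},
    {"dx": 0.25,"dy": -1,"dz": 0,"rx": 0,"ry": 0,"rz": 0},
    {"dx": 0.25,"dy": -1,"dz": 0,"rx": 0,"ry": 0,"rz": 0},
    {"dx": 0.25,"dy": -1,"dz": 0,"rx": 0,"ry": 0,"rz": 0},
  ],
  claw=100,
)

```text
t: 9.05
tcp_pos: [0.5237, -0.0079, 0.2622]
tool_rot: [0.94, 0.342, 0.001, 0.0]
force: [-0.6, -0.1, 0.1]
finger_gap: 0.999
gripper_force: 0.0
```

move_arm(
  targets=[
    {"dx": 0.25,"dy": -1,"dz": 0,"rx": 0,"ry": 0,"rz": 0},
    {"dx": 0.2,"dy": -1,"dz": 0,"rx": 0,"ry": 0,"rz": 0},
    {"dx": 0,"dy": -1,"dz": 0,"rx": 0,"ry": 0,"rz": 0},
    {"dx": 0,"dy": -1,"dz": 0,"rx": 0,"ry": 0,"rz": 0},
    {"dx": 0,"dy": -0.46,"dz": 0,"rx": 0,"ry": 0,"rz": 0},
    {"dx": 0,"dy": 0,"dz": 0,"rx": 0,"ry": 0,"rz": 0},
    {"dx": 0,"dy": 0,"dz": 0,"rx": 0,"ry": 0,"rz": 0},
    {"dx": 0,"dy": 0,"dz": 0,"rx": 0,"ry": 0,"rz": 0},
    {"dx": 0,"dy": 0,"dz": 0,"rx": 0,"ry": 0,"rz": 0},
    {"dx": 0,"dy": 0,"dz": 0,"rx": 0,"ry": 0,"rz": 0},
  ],
)

```text
t: 10.3
tcp_pos: [0.5344, -0.1182, 0.2613]
tool_rot: [0.94, 0.342, 0.0, -0.0]
force: [0.6, -0.2, 0.5]
finger_gap: 1.002
gripper_force: 0.0
```

Run:
```python
from h import *
p=np.array([.5195,.2245,-.0625]);out=[]
for n,x0,y0,W,H,s in(("scene",290,180,75,85,5),("top",140,135,75,85,5),):
    I=np.mean([cams.snapshot(n).astype(float) for _ in range(4)],0)
    I=np.clip((I-40)*1.3,0,255).astype(np.uint8)
    out.append(crop(I,x0,y0,W,H,s,0))
out2=[]
for n,x0,y0 in(("scene",165,180),("top",250,140)):
    out2.append(crop(cams.snapshot(n),x0,y0,75,33 if 0 else 60,5,0)[:170])
a=np.vstack([np.hstack(out),np.hstack(out2)]);cv2.imwrite("pics/shut.png",a);print(a.shape,sensors.sense()["tcp_pos"])
```

```text
(595, 750, 3) [ 0.53441987 -0.11857181  0.26128685]
```

View pics/shut.png

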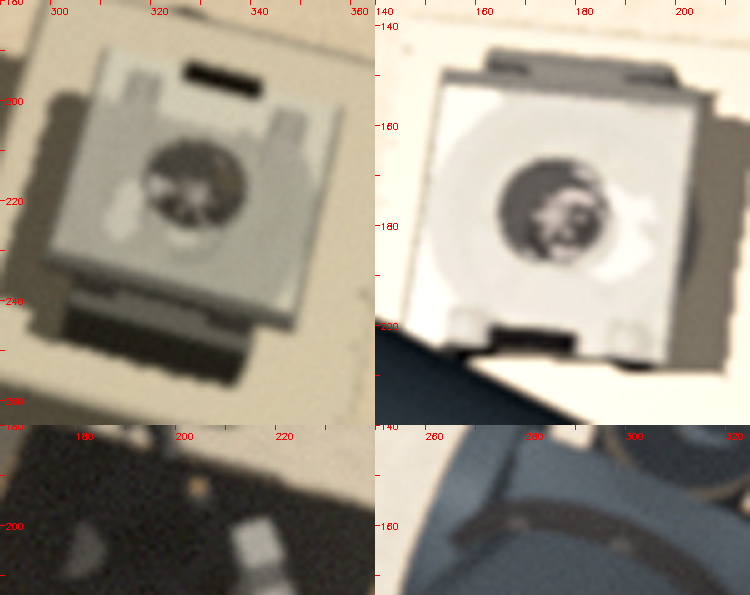

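Run:
```python
from h import *
print(atz("scene",[(329,216.6)],.16),atz("top",[(175.6,177.4)],.16))
```

```text
[[0.51668701 0.22520697 0.16      ]] [[0.51710711 0.22521398 0.16      ]]
```

move_arm(
  targets=[
    {"dx": 0,"dy": 0,"dz": -1,"rx": 0,"ry": 0,"rz": 0},
    {"dx": 0,"dy": 0,"dz": -1,"rx": 0,"ry": 0,"rz": 0},
    {"dx": 0,"dy": 0,"dz": -1,"rx": 0,"ry": 0,"rz": 0},
    {"dx": 0,"dy": 0,"dz": -1,"rx": 0,"ry": 0,"rz": 0},
    {"dx": 0,"dy": 0,"dz": -0.8,"rx": 0,"ry": 0,"rz": 0},
    {"dx": 0,"dy": 0,"dz": -0.7,"rx": 0,"ry": 0,"rz": 0},
    {"dx": 0,"dy": 0,"dz": -0.6,"rx": 0,"ry": 0,"rz": 0},
    {"dx": 0,"dy": 0,"dz": -0.3,"rx": 0,"ry": 0,"rz": 0},
    {"dx": 0,"dy": 0,"dz": 0,"rx": 0,"ry": 0,"rz": 0},
    {"dx": 0,"dy": 0,"dz": 0,"rx": 0,"ry": 0,"rz": 0},
  ],
)

```text
t: 12.05
tcp_pos: [0.5349, -0.1187, 0.1018]
tool_rot: [0.94, 0.342, 0.0, 0.0]
force: [-0.1, 0.8, -0.3]
finger_gap: 0.998
gripper_force: 0.0
```

move_arm(
  targets=[
    {"dx": 0,"dy": 0,"dz": 0,"rx": 0,"ry": 0,"rz": 0},
    {"dx": 0,"dy": 0,"dz": 0,"rx": 0,"ry": 0,"rz": 0},
    {"dx": 0,"dy": 0,"dz": 0,"rx": 0,"ry": 0,"rz": 0},
    {"dx": 0,"dy": 0,"dz": 0,"rx": 0,"ry": 0,"rz": 0},
    {"dx": 0,"dy": 0,"dz": 0,"rx": 0,"ry": 0,"rz": 0},
    {"dx": 0,"dy": 0,"dz": 0,"rx": 0,"ry": 0,"rz": 0},
    {"dx": 0,"dy": 0,"dz": 0,"rx": 0,"ry": 0,"rz": 0},
    {"dx": 0,"dy": 0,"dz": 0,"rx": 0,"ry": 0,"rz": 0},
    {"dx": 0,"dy": 0,"dz": 0,"rx": 0,"ry": 0,"rz": 0},
    {"dx": 0,"dy": 0,"dz": 0,"rx": 0,"ry": 0,"rz": 0},
  ],
  claw=0,
  newtons=80,
)

```text
t: 13.3
tcp_pos: [0.5345, -0.1186, 0.1016]
tool_rot: [0.94, 0.342, 0.0, 0.0]
force: [-0.5, 0.9, 5.0]
finger_gap: 0.273
gripper_force: 78.4
```

move_arm(
  targets=[
    {"dx": 0,"dy": 0,"dz": 0.3,"rx": 0,"ry": 0,"rz": 0},
    {"dx": 0,"dy": 0,"dz": 0.6,"rx": 0,"ry": 0,"rz": 0},
    {"dx": 0,"dy": 0,"dz": 0.8,"rx": 0,"ry": 0,"rz": 0},
    {"dx": 0,"dy": 0,"dz": 1,"rx": 0,"ry": 0,"rz": 0},
    {"dx": 0,"dy": 0,"dz": 1,"rx": 0,"ry": 0,"rz": 0},
    {"dx": 0,"dy": 0,"dz": 1,"rx": 0,"ry": 0,"rz": 0},
    {"dx": 0,"dy": 0,"dz": 1,"rx": 0,"ry": 0,"rz": 0},
    {"dx": 0,"dy": 0,"dz": 1,"rx": 0,"ry": 0,"rz": 0},
    {"dx": 0,"dy": 0,"dz": 1,"rx": 0,"ry": 0,"rz": 0},
    {"dx": 0,"dy": 0,"dz": 0.3,"rx": 0,"ry": 0,"rz": 0},
  ],
)

```text
t: 14.55
tcp_pos: [0.5349, -0.1187, 0.3034]
tool_rot: [0.94, 0.342, 0.001, 0.001]
force: [-0.2, 0.1, -3.4]
finger_gap: 0.269
gripper_force: 78.7
```

Run:
```python
from h import *
s=sensors.sense();print(s["tcp_pos"],s["finger_gap"],s["force"])
t0=cv2.imread("pics/top0.png");b=cv2.resize(t0[230:325,225:330],None,fx=4,fy=4,interpolation=cv2.INTER_CUBIC)
b=np.clip((b.astype(float)-60)*1.4,0,255).astype(np.uint8)
p=np.array([.517,.225,-.0625])
def P(L): return (proj("top",w(p,L))+.5)*1.5625-[225,230]
for k in range(0,360,30):
    a=np.radians(k);q=P([[.074*np.cos(a),.074*np.sin(a),.14]])[0]*4
    cv2.putText(b,str(k),tuple(q.astype(int)),0,.4,(0,0,255),1)
cv2.circle(b,tuple((P([[0,0,.14]])[0]*4).astype(int)),3,(0,0,255),1)
I=np.mean([cams.snapshot("top").astype(float) for _ in range(4)],0);I=np.clip((I-30)*1.3,0,255).astype(np.uint8)
c=crop(I,155,158,40,40,9,0);c=cv2.copyMakeBorder(c,0,b.shape[0]-360,0,0,0) if b.shape[0]>360 else c
for k in range(0,360,60):
    pass
cv2.imwrite("pics/rot.png",np.hstack([b,c[:b.shape[0]]]))
```

```text
[ 0.53492732 -0.11867784  0.30336394] 0.26856599672114995 [-0.19239189  0.11852944 -3.41624637]
```

View pics/rot.png

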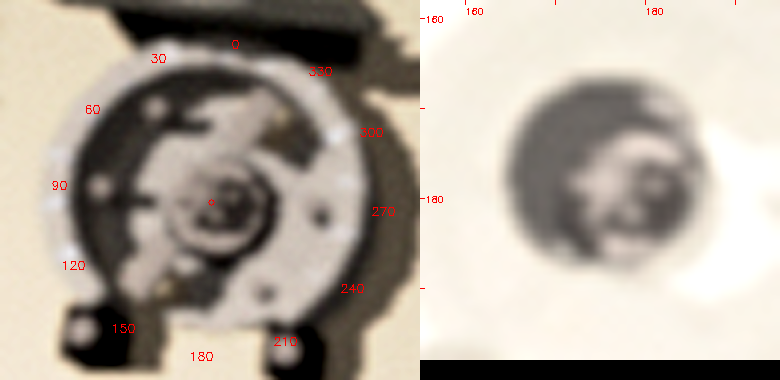

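Run:
```python
from h import *
print(atz("top",[(178.7,179.2)],.126),atz("top",[(179.4,180.2)],.14))
print(proj("top",[[.517,.225,.126],[.517,.225,.154]]),proj("scene",[[.517,.225,.126],[.517,.225,.154]]))
t0=cv2.imread("pics/top0.png")
```

```text
[[0.51999615 0.22432852 0.126     ]] [[0.51382809 0.21875095 0.14      ]]
[[178.40086099 180.19275713]
 [176.16808072 177.93808916]] [[327.28527225 222.20002162]
 [328.62419887 217.66643749]]
```

move_arm(
  targets=[
    {"dx": 0,"dy": 0.5,"dz": 0,"rx": 0,"ry": 0,"rz": 0},
    {"dx": 0,"dy": 1,"dz": 0,"rx": 0,"ry": 0,"rz": 0},
    {"dx": 0,"dy": 1,"dz": 0,"rx": 0,"ry": 0,"rz": 0},
    {"dx": 0,"dy": 1,"dz": 0,"rx": 0,"ry": 0,"rz": 0},
    {"dx": 0,"dy": 1,"dz": 0,"rx": 0,"ry": 0,"rz": -0.27},
    {"dx": -0.2,"dy": 1,"dz": 0,"rx": 0,"ry": 0,"rz": -0.27},
    {"dx": -0.2,"dy": 1,"dz": 0,"rx": 0,"ry": 0,"rz": 0},
    {"dx": -0.2,"dy": 1,"dz": 0,"rx": 0,"ry": 0,"rz": 0},
    {"dx": -0.1,"dy": 1,"dz": 0,"rx": 0,"ry": 0,"rz": 0},
    {"dx": 0,"dy": 1,"dz": 0,"rx": 0,"ry": 0,"rz": 0},
  ],
)

```text
t: 16.0
tcp_pos: [0.5157, 0.1206, 0.3004]
tool_rot: [0.979, 0.206, -0.001, -0.0]
force: [-0.1, 0.4, -1.9]
finger_gap: 0.273
gripper_force: 78.5
```

move_arm(
  targets=[
    {"dx": 0,"dy": 1,"dz": 0,"rx": 0,"ry": 0,"rz": 0},
    {"dx": 0,"dy": 1,"dz": 0,"rx": 0,"ry": 0,"rz": 0},
    {"dx": 0,"dy": 1,"dz": 0,"rx": 0,"ry": 0,"rz": 0},
    {"dx": 0,"dy": 0.8,"dz": -0.3,"rx": 0,"ry": 0,"rz": 0},
    {"dx": 0,"dy": 0.4,"dz": -0.6,"rx": 0,"ry": 0,"rz": 0},
    {"dx": 0,"dy": 0,"dz": 0,"rx": 0,"ry": 0,"rz": 0},
    {"dx": 0,"dy": 0,"dz": 0,"rx": 0,"ry": 0,"rz": 0},
    {"dx": 0,"dy": 0,"dz": 0,"rx": 0,"ry": 0,"rz": 0},
    {"dx": 0,"dy": 0,"dz": 0,"rx": 0,"ry": 0,"rz": 0},
    {"dx": 0,"dy": 0,"dz": 0,"rx": 0,"ry": 0,"rz": 0},
  ],
)

```text
t: 17.25
tcp_pos: [0.5171, 0.2237, 0.2791]
tool_rot: [0.979, 0.206, 0.0, 0.0]
force: [0.1, -0.0, -2.5]
finger_gap: 0.271
gripper_force: 78.5
```

Run:
```python
from h import *
s=sensors.sense();x=s["tcp_pos"];print(x)
out=[]
a=R.from_quat(s["tool_rot"]).as_matrix()[:,0];yaw=np.arctan2(a[1],a[0]);print(np.degrees(yaw))
for n,x0,y0 in(("scene",290,150),("top",140,110)):
    I=np.mean([cams.snapshot(n).astype(float) for _ in range(4)],0);I=np.clip((I-10)*1.2,0,255).astype(np.uint8)
    c=crop(I,x0,y0,75,100,5,0)
    def pl(P,col):
        q=((proj(n,P)-[x0,y0]+.5)*5*8).astype(np.int32);cv2.polylines(c,[q],True,col,1,cv2.LINE_AA,3)
    m=x[2]-.0876
    for r in(.0295,):pl(w([.517,.225,0],circ(r,.162)),(0,255,0))
    pl(w([x[0],x[1],0],circ(.02,m)),(0,0,255))
    pl(w([x[0],x[1],0],circ(.02,m+.05)),(0,128,255))
    pl(w([x[0],x[1],yaw],[[.015,.012,m+.122],[.015,-.012,m+.122],[-.015,-.012,m+.122],[-.015,.012,m+.122]]),(255,0,255))
    pl(w([x[0],x[1],yaw],np.array(circ(.011,m+.14))+[.07,0,0]),(255,255,0))
    out.append(c)
cv2.imwrite("pics/hover.png",np.hstack(out))
```

```text
[0.51710059 0.2236668  0.27914223]
23.728792169270456
```

View pics/hover.png

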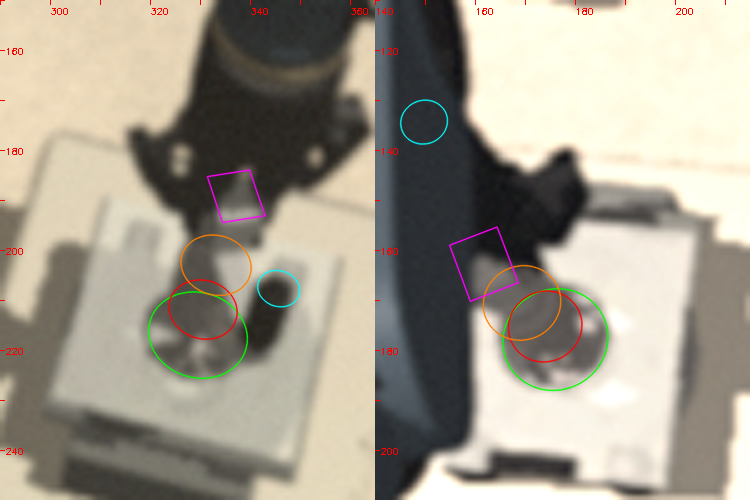

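Run:
```python
from h import *
x=sensors.sense()["tcp_pos"];m=x[2]-.0876
sh=cv2.imread("pics/shut.png")
o=[]
for n,x0,y0,W,H in(("scene",312,188,40,46),("top",150,150,40,46)):
    I=np.mean([cams.snapshot(n).astype(float) for _ in range(6)],0);I=np.clip((I-40)*1.3,0,255).astype(np.uint8)
    c=crop(I,x0,y0,W,H,10,0)
    for z,col in((m,(0,0,255)),(m+.03,(0,200,0))):
        q=((proj(n,w([x[0],x[1],0],circ(.02,z)))-[x0,y0]+.5)*80).astype(np.int32);cv2.polylines(c,[q[::1]],True,col,1,cv2.LINE_AA,3)
    o.append(c)
cv2.imwrite("pics/stem.png",np.hstack(o))
```

View pics/stem.png

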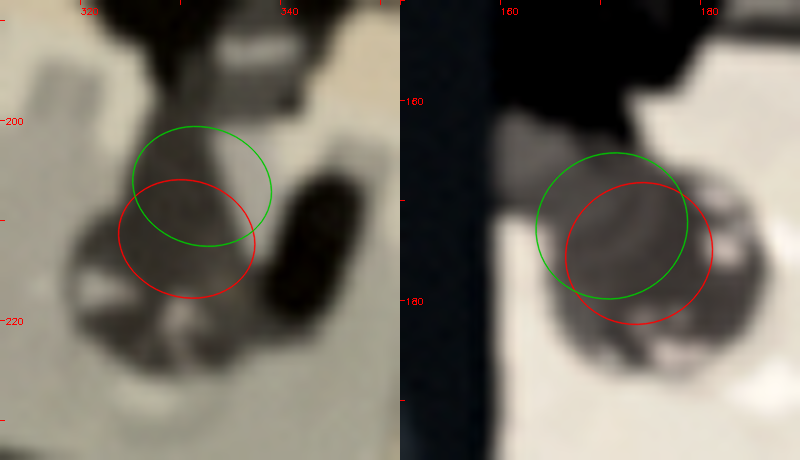

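move_arm(
  targets=[
    {"dx": 0.05,"dy": 0.04,"dz": -0.4,"rx": 0,"ry": 0,"rz": 0},
    {"dx": 0,"dy": 0,"dz": -0.4,"rx": 0,"ry": 0,"rz": 0},
    {"dx": 0,"dy": 0,"dz": -0.4,"rx": 0,"ry": 0,"rz": 0},
    {"dx": 0,"dy": 0,"dz": -0.2,"rx": 0,"ry": 0,"rz": 0},
    {"dx": 0,"dy": 0,"dz": -0.1,"rx": 0,"ry": 0,"rz": 0},
    {"dx": 0,"dy": 0,"dz": -0.1,"rx": 0,"ry": 0,"rz": 0},
    {"dx": 0,"dy": 0,"dz": -0.1,"rx": 0,"ry": 0,"rz": 0},
    {"dx": 0,"dy": 0,"dz": -0.05,"rx": 0,"ry": 0,"rz": 0},
    {"dx": 0,"dy": 0,"dz": 0,"rx": 0,"ry": 0,"rz": 0},
    {"dx": 0,"dy": 0,"dz": 0,"rx": 0,"ry": 0,"rz": 0},
  ],
)

```text
t: 19.5
tcp_pos: [0.5183, 0.225, 0.2352]
tool_rot: [0.979, 0.206, 0.0, -0.0]
force: [-1.2, 0.4, -3.0]
finger_gap: 0.275
gripper_force: 78.7
```

move_arm(
  targets=[
    {"dx": 0,"dy": 0,"dz": -0.08,"rx": 0,"ry": 0,"rz": 0},
    {"dx": 0,"dy": 0,"dz": -0.08,"rx": 0,"ry": 0,"rz": 0},
    {"dx": 0,"dy": 0,"dz": -0.08,"rx": 0,"ry": 0,"rz": 0},
    {"dx": 0,"dy": 0,"dz": -0.08,"rx": 0,"ry": 0,"rz": 0},
    {"dx": 0,"dy": 0,"dz": -0.08,"rx": 0,"ry": 0,"rz": 0},
    {"dx": 0,"dy": 0,"dz": 0,"rx": 0,"ry": 0,"rz": 0},
    {"dx": 0,"dy": 0,"dz": 0,"rx": 0,"ry": 0,"rz": 0},
    {"dx": 0,"dy": 0,"dz": 0,"rx": 0,"ry": 0,"rz": 0},
    {"dx": 0,"dy": 0,"dz": 0,"rx": 0,"ry": 0,"rz": 0},
    {"dx": 0,"dy": 0,"dz": 0,"rx": 0,"ry": 0,"rz": 0},
  ],
)

```text
t: 20.75
tcp_pos: [0.5177, 0.2252, 0.2246]
tool_rot: [0.979, 0.206, -0.001, -0.0]
force: [-1.3, 2.7, -4.0]
finger_gap: 0.269
gripper_force: 78.5
```

move_arm(
  targets=[
    {"dx": 0,"dy": 0,"dz": -0.08,"rx": 0,"ry": 0,"rz": 0},
    {"dx": 0,"dy": 0,"dz": -0.08,"rx": 0,"ry": 0,"rz": 0},
    {"dx": 0,"dy": 0,"dz": -0.08,"rx": 0,"ry": 0,"rz": 0},
    {"dx": 0,"dy": 0,"dz": -0.08,"rx": 0,"ry": 0,"rz": 0},
    {"dx": 0,"dy": 0,"dz": -0.06,"rx": 0,"ry": 0,"rz": 0},
    {"dx": 0,"dy": 0,"dz": 0,"rx": 0,"ry": 0,"rz": 0},
    {"dx": 0,"dy": 0,"dz": 0,"rx": 0,"ry": 0,"rz": 0},
    {"dx": 0,"dy": 0,"dz": 0,"rx": 0,"ry": 0,"rz": 0},
    {"dx": 0,"dy": 0,"dz": 0,"rx": 0,"ry": 0,"rz": 0},
    {"dx": 0,"dy": 0,"dz": 0,"rx": 0,"ry": 0,"rz": 0},
  ],
)

```text
t: 22.0
tcp_pos: [0.5179, 0.2253, 0.2154]
tool_rot: [0.979, 0.206, -0.0, -0.0]
force: [-2.1, 4.1, -1.0]
finger_gap: 0.267
gripper_force: 78.9
```

```bash
python3 -c "
from h import *
s=sensors.sense();print(s['tcp_pos'],s['force'],s['ft_torque'])"
```

```text
[0.51789133 0.22525695 0.21535253] [-2.10170675  4.11212532 -0.95804065] [1.12929435 0.65245054 0.07018226]
```

move_arm(
  targets=[
    {"dx": -0.03,"dy": 0.04,"dz": -0.04,"rx": 0,"ry": 0,"rz": 0},
    {"dx": 0,"dy": 0,"dz": -0.04,"rx": 0,"ry": 0,"rz": 0},
    {"dx": 0,"dy": 0,"dz": -0.04,"rx": 0,"ry": 0,"rz": 0},
    {"dx": 0,"dy": 0,"dz": -0.04,"rx": 0,"ry": 0,"rz": 0},
    {"dx": 0,"dy": 0,"dz": -0.04,"rx": 0,"ry": 0,"rz": 0},
    {"dx": 0,"dy": 0,"dz": -0.04,"rx": 0,"ry": 0,"rz": 0},
    {"dx": 0,"dy": 0,"dz": 0,"rx": 0,"ry": 0,"rz": 0},
    {"dx": 0,"dy": 0,"dz": 0,"rx": 0,"ry": 0,"rz": 0},
    {"dx": 0,"dy": 0,"dz": 0,"rx": 0,"ry": 0,"rz": 0},
    {"dx": 0,"dy": 0,"dz": 0,"rx": 0,"ry": 0,"rz": 0},
  ],
  newtons=110,
)

```text
t: 23.25
tcp_pos: [0.5178, 0.2257, 0.2107]
tool_rot: [0.979, 0.206, 0.001, 0.0]
force: [-3.7, 0.6, 7.3]
finger_gap: 0.266
gripper_force: 108.9
```

move_arm(
  targets=[
    {"dx": -0.03,"dy": 0,"dz": -0.05,"rx": 0,"ry": 0,"rz": 0},
    {"dx": 0,"dy": 0,"dz": -0.05,"rx": 0,"ry": 0,"rz": 0},
    {"dx": 0,"dy": 0,"dz": -0.05,"rx": 0,"ry": 0,"rz": 0},
    {"dx": 0,"dy": 0,"dz": -0.05,"rx": 0,"ry": 0,"rz": 0},
    {"dx": 0,"dy": 0,"dz": -0.05,"rx": 0,"ry": 0,"rz": 0},
    {"dx": 0,"dy": 0,"dz": -0.05,"rx": 0,"ry": 0,"rz": 0},
    {"dx": 0,"dy": 0,"dz": 0,"rx": 0,"ry": 0,"rz": 0},
    {"dx": 0,"dy": 0,"dz": 0,"rx": 0,"ry": 0,"rz": 0},
    {"dx": 0,"dy": 0,"dz": 0,"rx": 0,"ry": 0,"rz": 0},
    {"dx": 0,"dy": 0,"dz": 0,"rx": 0,"ry": 0,"rz": 0},
  ],
)

```text
t: 24.5
tcp_pos: [0.5177, 0.2257, 0.2042]
tool_rot: [0.979, 0.206, 0.002, 0.001]
force: [-3.6, -0.3, 11.6]
finger_gap: 0.264
gripper_force: 109.5
```

move_arm(
  targets=[
    {"dx": -0.02,"dy": 0,"dz": -0.04,"rx": 0,"ry": 0,"rz": 0},
    {"dx": 0,"dy": 0,"dz": -0.04,"rx": 0,"ry": 0,"rz": 0},
    {"dx": 0,"dy": 0,"dz": -0.04,"rx": 0,"ry": 0,"rz": 0},
    {"dx": 0,"dy": 0,"dz": 0,"rx": 0,"ry": 0,"rz": 0},
    {"dx": 0,"dy": 0,"dz": 0,"rx": 0,"ry": 0,"rz": 0},
    {"dx": 0,"dy": 0,"dz": 0,"rx": 0,"ry": 0,"rz": 0},
    {"dx": 0,"dy": 0,"dz": 0,"rx": 0,"ry": 0,"rz": 0},
    {"dx": 0,"dy": 0,"dz": 0,"rx": 0,"ry": 0,"rz": 0},
    {"dx": 0,"dy": 0,"dz": 0,"rx": 0,"ry": 0,"rz": 0},
    {"dx": 0,"dy": 0,"dz": 0,"rx": 0,"ry": 0,"rz": 0},
  ],
)

```text
t: 25.75
tcp_pos: [0.5178, 0.2258, 0.2035]
tool_rot: [0.979, 0.206, 0.003, 0.001]
force: [-6.9, -0.6, 23.6]
finger_gap: 0.265
gripper_force: 111.8
```

Run:
```python
from h import *
s=cams.snapshot("scene");t=cams.snapshot("top")
cv2.imwrite("pics/end.png",np.hstack([crop(s,150,150,230,140,2,0)[:,:460],crop(t,130,110,140,140,2,0)]))
x=sensors.sense();print(x["tcp_pos"],x["force"])
```

```text
[0.51778146 0.2257946  0.20354215] [-6.34751708 -0.8176887  22.56393308]
```

View pics/end.png

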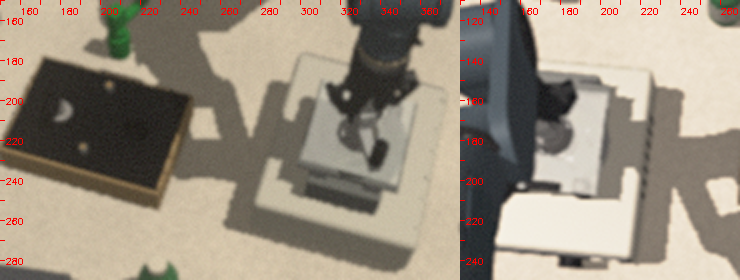

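The picture shows the cover still shut (around scene pixel 335, 215), with the crank in its hole and gripped. The key and both adapters are still in the tray.

```bash
python3 -c "
from station import order
print(order.sign_off())"
```

```text
the job is handed in; nothing more can be done
None
```

The job is handed in: the cover is shut, and the crank is meshed on the coupling and held gripped against the clutch stop with about 23 N. It took about 26 s of the 61 s allowed.

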